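# Load a transport spindle and snap its retaining cap down

### The job

Load the transport spindle on the packing bench: thread the wide steel collar down its post fully home, then the narrow brass bushing fully home on top of it, and then push the orange cap onto the neck of the post until it snaps and its force suddenly drops. Keep gripping the cap and keep pressing it down as far as it goes, against its spring buffer: finish while still holding it pressed down like that, without letting go. Leave the other things on the bench where they are.

Things in the scene. Friction and masses are not known exactly. Their poses are not given: they have to be found in the camera images.
- spindle: Fixed upright spindle, place varies. Origin: centre of its underside on the bench, z up the post. Grey round base 90 mm diameter, 12 mm high; on it a steel post 24 mm diameter from z = 12 to 48 mm (2 mm chamfer at its shoulder); above that a thinner neck 15 mm diameter up to z = 66 mm, its top chamfered. The neck's parts: see point neck_top.
- neck_top (a point): Point on the spindle's axis, 70 mm above the bench: top of the black spring buffer (10 mm diameter, 4 mm above the neck, 2 N per mm, travel 6 mm). 12 mm below this point four brass spring balls stand out of the neck, to 22 mm across; they give way to a ring or the cap.
- collar: Loose wide steel collar, a plain ring lying flat: outside diameter 56 mm, bore 27 mm, height 16 mm, about 0.23 kg. Origin: centre of its underside, z along its axis. Goes on first: home when its underside rests on the spindle's base (12 mm above the bench).
- bushing: Loose narrow brass bushing, a plain ring lying flat: outside diameter 42 mm, bore 27 mm, height 16 mm, about 0.11 kg. Origin: centre of its underside, z along its axis. Goes on second: home when it rests on the collar (underside 28 mm above the bench).
- cap: Loose round orange snap cap, standing knob up, about 0.06 kg. Origin: centre of its underside, z up. Skirt 34 mm diameter, z = 0 to 18 mm, hollow from below (18 mm deep, opening 18.4 mm wide through a 3 mm high lip, wider above); flange 48 mm diameter, z = 18 to 23 mm; round grip knob 26 mm diameter, z = 23 to 47 mm. How it snaps: see point cap_knob.
- cap_knob (a point): Centre of the cap's knob, 35 mm above its underside. Pressed straight down on the neck, the underside meets the balls 61 mm above the bench; the push rises to 10 to 14 N, drops suddenly near 58 mm (snap) and the balls draw it down to 53 mm; from there it squeezes the buffer, and stops on the post's shoulder at 48 mm (about 10 N). Let go, a snapped cap is lifted back to about 52 mm.
- rubber_ring: Bystander: flat black rubber ring, 48 mm diameter, 10 mm high, bore 18 mm (too small for the post). Origin: centre of its underside. Not to be moved.
- hex_bolt: Bystander: dark hex bolt standing on its head, 69 mm high, head 36 mm across flats. Origin: centre of its underside. Not to be moved.
- hex_nut: Bystander: steel hex nut lying flat, 46 mm across flats, 22 mm high. Origin: centre of its underside. Not to be moved.
- spanner: Bystander: spanner with a steel head lying flat beside the parts, about 180 mm long. Not to be moved.
- carton: Bystander: small red and brown carton, 70 x 100 x 51 mm. Origin: centre of its underside. Not to be moved.
- screw_jar: Bystander: jar with a black lid, 60 mm diameter, 85 mm high. Origin: centre of its underside. Not to be moved.
Things that resemble listed ones, but are neither listed nor needed, are in the scene too. Of the things like the spindle, leave any that is green; of the rest the smaller one is meant.

How it is judged (in metres and radians):
On the way, in this order (a step that is already met when the one before it is completed fails the run):
1. the steel collar is threaded on the post, home on the base (horizontal distance between collar and spindle below 0.004 m and z of collar in the frame of spindle below 0.0145 m and angle between collar's own z axis and vertical below 0.1 rad), for 0.2 s.
2. the brass bushing is threaded on the post, home on the collar (all of step 1 and horizontal distance between bushing and spindle below 0.004 m and z of bushing in the frame of spindle below 0.031 m and angle between bushing's own z axis and vertical below 0.1 rad), for 0.2 s.
3. the cap is snapped on the neck, its lip below the spring balls (all of step 2 and horizontal distance between cap and spindle below 0.003 m and z of cap in the frame of spindle below 0.0535 m and angle between cap's own z axis and vertical below 0.1 rad), for 0.1 s.
At the end, for the whole second after the job is handed in: Still held: collar home on the base and bushing home on the collar (within 3 mm, 4 mm of the axis, level); cap snapped on, within 3 mm of the axis, level within 0.1 rad, pressed on its buffer with its underside lower than 50.3 mm above the bench, fingers bearing on it with over 3 N (all of step 2 and horizontal distance between cap and spindle below 0.003 m and z of cap in the frame of spindle below 0.0503 m and angle between cap's own z axis and vertical below 0.1 rad and contact force between the fingers and cap above 3 N); the arm keeps its last pose, push and grip.
It fails at once if a bystander was moved by more than 30 mm (distance of any of rubber_ring, hex_bolt, hex_nut, spanner, carton, screw_jar from where it was at the start of the episode above 0.03 m).
It also fails if it takes over 70 s, if anything falls off the work surface, if the arm or the gripper's body presses on something with over 40 N, if the wrist force passes 120 N, or if a joint passes its speed limit or range.

### The arm

A 7-joint arm with a two-finger parallel gripper is mounted at the origin on the work surface. World frame = base frame: x ahead of the robot, y to its left, z up, the work surface at z = 0. Lengths are in m, angles in degrees, forces in N, time in s.
With the tool pointing down it reaches from about 0.425 to 0.975 m from the base axis. Payload 16.7 kg.
Tool frame: the origin (TCP) lies midway between the tips of the shut fingers; the grasp point (between the pads) lies 19 mm behind it; z points along the fingers, y is the direction in which the jaws open and shut (so a half turn about z gives the same grasp; the last joint's range is limited). The gripper opens to 85 mm and grips with 20 to 120 N. Pads are 22 mm wide; open, the fingers measure 114 mm over their backs; the gripper's body (76 mm by 85 mm) begins 54 mm behind the grasp point. The pads swing forward as they close: fully open they stand 13 mm farther back than shut.
Start: joints at [62.825, 24.414, 4.234, 92.017, -1.954, 63.644, -3.845], TCP at [0.215, -0.64, 0.231] pointing down, gripper open.
Joint ranges: [-163.25, 163.25], [-28.42, 122.38], [-70.27, 78.77], [12.13, 141.07], [-58.53, 238.53], [9.26, 117.41], [-156.51, 156.51]. Speed limits (degrees/s): [108.29, 108.29, 136.94, 136.94, 172.46, 172.46, 172.46].

### API

Orientations are given as [roll, pitch, yaw] about the fixed x, y, z axes, in that order (R = Rz(yaw) Ry(pitch) Rx(roll)).
In Python, from rig import env, camera gives the robot as it stands.
- The arm moves only by the shell command python3 -m jog 'ROWS' [OPENING] [FORCE]. ROWS is text: rows parted by semicolons, each of 4 numbers parted by spaces: the shift along the tool's x, y, z in mm, then the turn about the tool's z in degrees. A call has 1 to 10 rows; each row shifts and turns the pose as measured when the row begins, along the tool's axes as they then stand; what a row does not reach is not made up. A row lasts 1/10 s, in which the tool goes at most 50 mm and 8.59 degrees, less where a joint would pass 70% of its speed; a pose out of reach is approached as far as the arm can. A call with a gripper value outside its range is refused whole. OPENING is the gripper's target within -1 to 1 (shut at 1, half-way at 0, fully open at -1), set as the call begins (- or left out, the last holds). The fingers move at their own pace and stop on an object; FORCE is the grip in N (left out, the last holds). Time passes only in rows, so rows that do not move let the fingers close. It gives the time, the measured TCP pose, the force and the opening at its end, in the units of the state.
- env.get_state(): the state, without advancing time (a new reading comes with each control period).
- camera(name): name is "scene" or "top" or "wrist"; returns a dict with "img" (384x512x3 uint8, blue, green, red), "range_z" (384x512 float32, m along the optical axis (not along the pixel's ray), 0 where there is no reading), "fx", "fy", "cx", "cy" (pixels), "extrinsics" (4x4, takes a point from world to camera coordinates). Camera axes: x right, y up, looking along -z (the intrinsics and any distortion apply to the point x, -y, -z); pixel columns grow to the right and rows downward; lengths in m; the calibration is good to about 2 mm. A picture is of the moment at which its call begins.
- env.hand_in(): hands the job in, once; it reports no verdict.
The state is a dict: "time": time; "joint_pos": joint angles; "qd": joint speeds; "tau": joint torques, N m; "position": TCP position; "tcp_rot": TCP orientation; "force": force on the tool from outside, world axes, zero at the start; "torque": the same for the moment, N m; "finger_gap": finger opening in m.
Only numpy, scipy, OpenCV 4.12 (cv2) and the standard library are available. Lean on these libraries where they do the work, as an engineer would, in place of code of your own. Each camera call takes 0.05 s, during which the arm holds its last target.

## Working session

There is one attempt and no reset: what is moved stays moved. The work goes in short steps, Python scripts to look and compute and a shell command to move; the robot and the scene stay as the last step left them, time stands still between calls to the robot, and variables do not carry over. Pictures are saved under pics/ and viewed, and the job is handed in when it is done.

```bash
ls; mkdir -p pics; cat > h.py <<'E'
import numpy as np, cv2
from rig import env, camera
def unproj(c,u,v,z=None):
    "pixel -> world on plane z (ray) or using range"
    E=c["extrinsics"];R=E[:3,:3];t=E[:3,3];o=-R.T@t
    d=R.T@np.array([(u-c["cx"])/c["fx"],-(v-c["cy"])/c["fy"],-1.0])
    if z is None: return o+d*c["range_z"][int(v),int(u)]
    return o+d*(z-o[2])/d[2]
def save(c,n): cv2.imwrite("pics/"+n,c["img"])
E
python3 - <<'E'
from h import *
s=env.get_state();print(s)
for n in ("scene","top","wrist"):
    c=camera(n);save(c,n+"0.png");print(n,c["fx"],c["fy"],c["cx"],c["cy"],c["extrinsics"].round(4).tolist(),[k for k in c])
E
```

```text
pics
{'time': 0.0, 'joint_pos': array([62.8252106 , 24.45044164,  4.2300586 , 92.0551134 , -1.95408466,
       63.64390469, -3.84409113]), 'qd': array([-0.0394709 ,  0.05007532,  0.06359791,  0.12140843, -0.09766011,
       -0.02776367,  0.01143086]), 'tau': array([ 2.25067372e-03, -9.49819422e+01,  3.76089334e+00, -4.63493371e+01,
        1.91146176e-02,  1.00286110e-02,  3.23872121e-05]), 'position': array([ 0.21524262, -0.63929813,  0.23057861]), 'tcp_rot': array([-1.79922822e+02,  4.99174244e-03,  1.86086520e+01]), 'force': array([ 0.47652422,  0.2229455 , -1.46991803]), 'torque': array([ 0.01220312, -0.00032933,  0.04170547]), 'finger_gap': 0.08542771080286056}
scene 496.7653214540172 496.7653214540172 253.75659143054708 192.71490378528833 [[-0.7372, 0.6756, -0.0056, 0.4192], [-0.3873, -0.4157, 0.8229, 0.1638], [0.5536, 0.6089, 0.5681, -1.8094], [0.0, 0.0, 0.0, 1.0]] ['img', 'range_z', 'fx', 'fy', 'cx', 'cy', 'extrinsics']
top 415.4627052931708 415.4627052931708 255.69058925689086 193.0642370898889 [[-0.0174, -0.9998, 0.008, -0.029], [0.9812, -0.0156, 0.1926, -0.552], [-0.1924, 0.0112, 0.9813, -1.1137], [0.0, 0.0, 0.0, 1.0]] ['img', 'range_z', 'fx', 'fy', 'cx', 'cy', 'extrinsics']
wrist 344.91827280632396 344.91827280632396 258.5575094318886 188.98155558577133 [[0.318, -0.9481, -0.0004, -0.6737], [0.8989, 0.3016, -0.3179, 0.0405], [0.3016, 0.1007, 0.9481, -0.3817], [0.0, 0.0, 0.0, 1.0]] ['img', 'range_z', 'fx', 'fy', 'cx', 'cy', 'extrinsics']
```

View pics/top0.png

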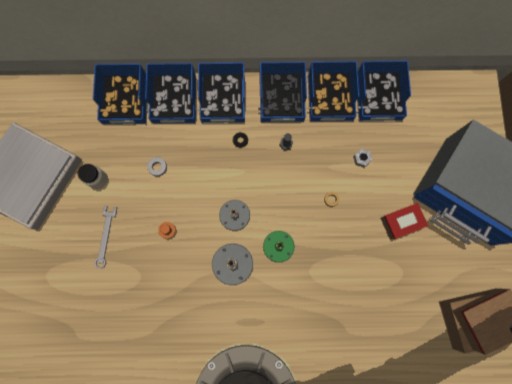

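View pics/scene0.png

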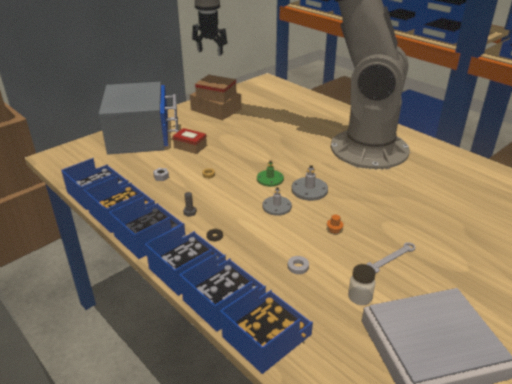

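View pics/wrist0.png

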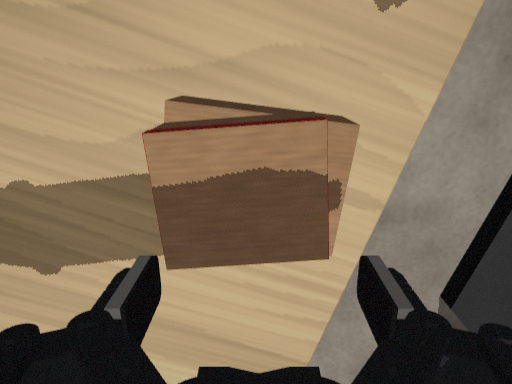

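Top view candidates:
- **Spindle:** green (279,246), large grey (232,264), smaller grey (235,215). I choose (235,215).
- **Collar:** steel ring (157,168). The rubber ring (240,140) and the nut (363,158) are not it.
- **Bushing:** brass ring (331,200).
- **Cap:** orange (167,230).

Next, a close crop and measurements.

```bash
python3 - <<'E'
from h import *
c=camera("top");im=c["img"]
cr=cv2.resize(im[120:300,135:355],None,fx=3.5,fy=3.3,interpolation=cv2.INTER_CUBIC)
cv2.imwrite("pics/crop1.png",cr)
hsv=cv2.cvtColor(im,cv2.COLOR_BGR2HSV)
# height map
E=c["extrinsics"];R=E[:3,:3];t=E[:3,3]
v,u=np.mgrid[0:384,0:512]
P=np.stack([(u-c["cx"])/c["fx"],-(v-c["cy"])/c["fy"],-np.ones_like(u,float)],-1)*c["range_z"][...,None]
W=(P-t)@R
for n,(a,b,h,r) in dict(spb=(235,215,.012,26),collar=(157,168,.016,14),bush=(331,200,.016,12),cap=(167,230,.02,14),big=(232,264,.012,26),green=(279,246,.012,26)).items():
    reg=np.zeros((384,512),bool);reg[b-r:b+r,a-r:a+r]=1
    z=W[...,2]
    m=reg&(z>h-.006)&(z<h+.006)
    q=W[m]
    print(n,m.sum(),"zmed",np.median(q[:,2]).round(4),"med",np.median(q,0).round(4),"mid",((q.min(0)+q.max(0))/2).round(4),"ext",(q.max(0)-q.min(0)).round(4), "zmax",z[reg].max().round(4))
E
```

```text
spb 675 zmed 0.0116 med [0.4956 0.0247 0.0116] mid [0.4904 0.0165 0.0117] ext [0.1086 0.1214 0.0114] zmax 1.1993
collar 218 zmed 0.0154 med [0.6439 0.2523 0.0154] mid [0.6432 0.2526 0.0157] ext [0.0525 0.0534 0.0114] zmax 1.1993
bush 95 zmed 0.0148 med [ 0.5376 -0.259   0.0148] mid [ 0.5368 -0.2584  0.0155] ext [0.0387 0.0394 0.0101] zmax 1.1993
cap 130 zmed 0.0222 med [0.4521 0.2114 0.0222] mid [0.4551 0.2172 0.0214] ext [0.0457 0.046  0.009 ] zmax 1.1993
big 1130 zmed 0.0147 med [0.3563 0.0314 0.0147] mid [0.3612 0.0362 0.012 ] ext [0.124  0.1221 0.0119] zmax 1.1993
green 713 zmed 0.0116 med [ 0.4033 -0.0987  0.0116] mid [ 0.4119 -0.1051  0.0119] ext [0.124  0.0972 0.0117] zmax 1.1993
```

View pics/crop1.png

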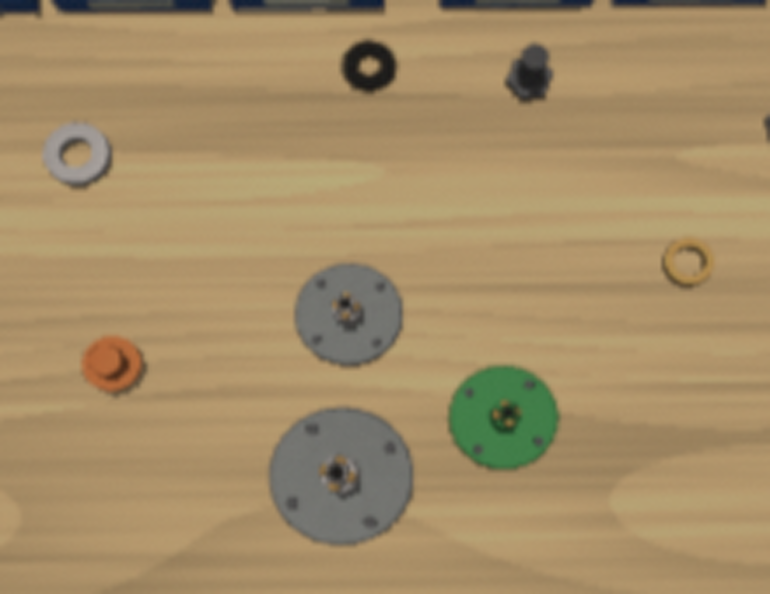

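The crop shows three spindles. The smaller grey one, at crop (348,313), is the one meant. The steel collar (77,153), brass bushing (688,262) and cap (110,362) match the descriptions. Now precise centres from contours and rays.

```bash
cat >> h.py <<'E'
def worldmap(c):
    E=c["extrinsics"];R=E[:3,:3];t=E[:3,3]
    v,u=np.mgrid[0:384,0:512]
    P=np.stack([(u-c["cx"])/c["fx"],-(v-c["cy"])/c["fy"],-np.ones_like(u,float)],-1)*c["range_z"][...,None]
    return (P-t)@R
def ring_fit(c,center,z0,z1,rad,zplane):
    "mask by height within rad of center; outer contour -> world on plane -> circle fit"
    W=worldmap(c)
    m=((W[...,2]>z0)&(W[...,2]<z1)&(np.hypot(W[...,0]-center[0],W[...,1]-center[1])<rad)&(c["range_z"]>0)).astype(np.uint8)
    cs,_=cv2.findContours(m,cv2.RETR_EXTERNAL,cv2.CHAIN_APPROX_NONE)
    k=max(cs,key=cv2.contourArea)[:,0]
    p=np.array([unproj(c,a,b,zplane)[:2] for a,b in k])
    A=np.c_[2*p,np.ones(len(p))];s=np.linalg.lstsq(A,(p**2).sum(1),rcond=None)[0]
    return s[:2],np.sqrt(s[2]+s[0]**2+s[1]**2),len(p)
E
python3 - <<'E'
from h import *
for n in("top","scene"):
    c=camera(n)
    print(n)
    for k,a in dict(base=((.4956,.03),.008,.016,.06,.012),post=((.4956,.03),.04,.08,.03,.058),collar=((.643,.2525),.012,.02,.04,.016),bush=((.537,-.2585),.012,.02,.035,.016),flange=((.452,.217),.018,.027,.04,.023),knob=((.452,.217),.04,.055,.035,.047)).items():
        try:print(k,[np.round(x,4) for x in ring_fit(c,*a)])
        except Exception as e: print(k,e)
print(env.get_state()["time"])
E
```

```text
top
base [array([0.4963, 0.0247]), np.float64(0.0431), np.int64(87)]
post [array([0.4948, 0.0244]), np.float64(0.0107), np.int64(22)]
collar [array([0.6437, 0.2524]), np.float64(0.0261), np.int64(52)]
bush [array([ 0.5376, -0.2579]), np.float64(0.019), np.int64(39)]
flange [array([0.4546, 0.2169]), np.float64(0.0225), np.int64(48)]
knob [array([0.4546, 0.2165]), np.float64(0.0121), np.int64(26)]
scene
base [array([0.5049, 0.0308]), np.float64(0.0387), np.int64(82)]
post [array([0.5065, 0.0337]), np.float64(0.02), np.int64(27)]
collar [array([0.6493, 0.2568]), np.float64(0.0265), np.int64(57)]
bush [array([ 0.5439, -0.2537]), np.float64(0.0179), np.int64(31)]
flange [array([0.4613, 0.2206]), np.float64(0.0198), np.int64(45)]
knob [array([0.461 , 0.2216]), np.float64(0.0132), np.int64(22)]
0.3
```

Top camera gives collar (0.644,0.252), spindle (0.496,0.0245), bushing (0.5376,-0.258) and cap (0.4546,0.2167). First I turn to yaw 90, where tool x = world +y, tool y = world +x and tool z is down.

```bash
python3 -m jog '0 0 0 -8; 0 0 0 -8; 0 0 0 -8; 0 0 0 -8; 0 0 0 -8; 0 0 0 -8; 0 0 0 -8; 0 0 0 -8; 0 0 0 -7.5' -1 40
```

```text
time: 1.2
position: [0.2154, -0.6391, 0.2303]
tcp_rot: [-179.9, -0.1, 92.8]
force: [-0.4, -1.0, -0.3]
finger_gap: 0.0854
```

```bash
python3 -m jog '20 10 0 0; 40 20 0 0; 42 22 0 0; 42 22 0 0; 42 22 0 0; 42 22 0 0; 42 22 0 0; 42 22 0 0; 42 22 0 0; 42 22 0 0'; python3 -m jog '42 18 0 0; 42 18 0 0; 42 18 0 0; 42 18 0 0; 42 18 0 0; 42 18 0 0; 42 18 0 0; 42 18 0 0; 42 18 0 0; 20 10 0 0'
```

```text
time: 2.2
position: [0.4013, -0.2238, 0.2293]
tcp_rot: [-179.9, 0.1, 92.5]
force: [1.7, -0.1, -0.9]
finger_gap: 0.0853
time: 3.2
position: [0.5602, 0.2015, 0.2304]
tcp_rot: [179.7, 0.2, 92.5]
force: [-0.4, 0.2, 0.6]
finger_gap: 0.0851
```

```bash
python3 -m jog '0 0 0 2.5; 24 41 20 0; 24 41 20 0; 4 4 0 0; 0 0 0 0'; python3 - <<'E'
from h import *
c=camera("wrist");save(c,"w1.png");s=env.get_state();print(s["position"],s["tcp_rot"],s["joint_pos"].round(1))
print(c["extrinsics"].round(3))
t=camera("top")
for nm,cc in(("w",c),("t",t)):
    try:print(nm,ring_fit(cc,(.644,.2525),.012,.02,.04,.016))
    except Exception as e:print(e)
E
```

```text
time: 3.7
position: [0.646, 0.2583, 0.1895]
tcp_rot: [179.8, 0.2, 90.2]
force: [-0.8, -0.0, 0.5]
finger_gap: 0.0853
[0.6456912  0.25761855 0.18933712] [179.77892924   0.21118838  90.16061963] [ -0.9  33.  -38.2  89.5  22.1  65.1 -43.9]
[[ 1.     0.002  0.004 -0.647]
 [-0.     0.947 -0.321 -0.216]
 [-0.005  0.321  0.947 -0.422]
 [ 0.     0.     0.     1.   ]]
w (array([0.64651606, 0.25617622]), np.float64(0.027359991195444553), 161)
max() iterable argument is empty
```

View pics/w1.png

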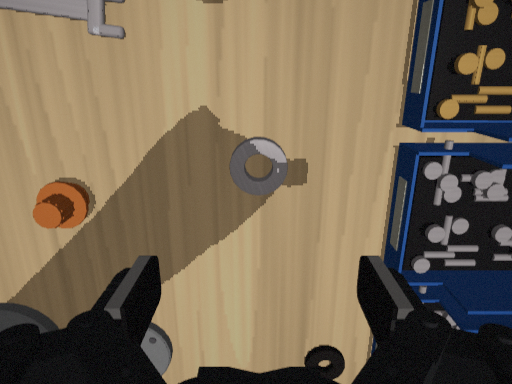

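The wrist view shows the collar at (258,166), between the finger tips at (150,260) and (370,260). The wrist and top estimates differ by about 3 mm. I'll use the finger tips seen in the wrist camera as the reference.

```bash
python3 - <<'E'
from h import *
c=camera("wrist");W=worldmap(c);s=env.get_state();p=s["position"]
print(p)
z=W[...,2]
for side,(u0,u1) in dict(L=(90,165),R=(350,430)).items():
    m=np.zeros((384,512),bool);m[240:360,u0:u1]=1
    m&=(z>p[2]-.01)&(z<p[2]+.06)&(c["range_z"]>0)
    for lo in np.arange(-.005,.04,.005):
        q=W[m&(z>p[2]+lo)&(z<p[2]+lo+.005)]
        if len(q)>8:
            d=q-p; print(side,round(lo*1e3),len(q),"dx",(d[:,0].min()*1e3).round(1),(d[:,0].max()*1e3).round(1),"dy",(d[:,1].min()*1e3).round(1),(d[:,1].max()*1e3).round(1))
# cap estimate by wrist and spindle base
for k,a in dict(flange=((.454,.217),.018,.027,.04,.023),knob=((.454,.217),.04,.055,.035,.047),collar=((.646,.256),.012,.02,.04,.016)).items():
    print(k,ring_fit(c,*a))
E
```

```text
[0.6454632  0.25669097 0.19069238]
L 10 40 dx -43.2 -42.4 dy -7.5 10.5
L 15 240 dx -52.8 -42.1 dy -9.6 12.9
L 20 359 dx -56.4 -42.1 dy -9.7 13.3
L 25 434 dx -56.5 -42.3 dy -10.3 13.2
L 30 468 dx -57.0 -42.2 dy -9.8 13.3
L 35 520 dx -56.8 -42.2 dy -9.5 13.6
R 10 25 dx 42.6 43.1 dy -3.8 10.2
R 15 224 dx 42.1 54.1 dy -9.4 13.1
R 20 358 dx 42.0 55.8 dy -9.8 13.4
R 25 426 dx 42.0 56.3 dy -9.6 13.3
R 30 469 dx 42.1 56.5 dy -9.8 13.6
R 35 524 dx 42.0 56.4 dy -9.5 14.0
flange (array([0.45850523, 0.22081696]), np.float64(0.020745118147011497), 175)
knob (array([0.45953211, 0.22125255]), np.float64(0.014176999815256434), 93)
collar (array([0.64655467, 0.25618293]), np.float64(0.02734908650566879), 162)
```

```bash
python3 -m jog '-2 0 25 0; -1 0 30 0; 0 0 30 0; 0 0 25 0; 0 0 0 0; 0 0 0 0'; cat >> h.py <<'E'
def wristref(c,p):
    "finger-tip midpoint as seen by wrist camera (world), gripper open, yaw 90"
    W=worldmap(c);z=W[...,2]
    m=np.zeros((384,512),bool);m[230:360,80:440]=1
    m&=(z>p[2]+.015)&(z<p[2]+.04)&(c["range_z"]>0)&(np.abs(W[...,1]-p[1])<.02)
    q=W[m];return (q.min(0)+q.max(0))/2
E
python3 - <<'E'
from h import *
c=camera("wrist");save(c,"w2.png");p=env.get_state()["position"];print(p,wristref(c,p))
print(ring_fit(c,(.645,.2545),.012,.02,.04,.016))
E
```

```text
time: 4.45
position: [0.6466, 0.2486, 0.0865]
tcp_rot: [179.1, 0.2, 89.9]
force: [0.5, -0.5, 0.6]
finger_gap: 0.0852
[0.64669072 0.24860093 0.08664682] [0.64622543 0.24980186 0.11417346]
(array([0.64652384, 0.25616887]), np.float64(0.027540001913317562), 231)
```

View pics/w2.png

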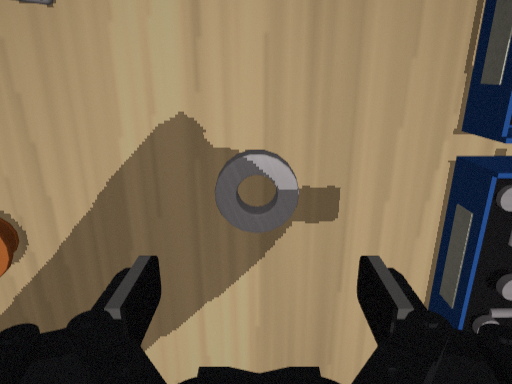

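```bash
python3 -m jog '4 0 10 0; 2 0 20 0; 0 0 20 0; 0 -1 15 0; 0 0 10 0; 0 0 5 0;0 0 0 0;0 0 0 0'; python3 - <<'E'
from h import *
c=camera("wrist");save(c,"w3.png");s=env.get_state();p=s["position"];print(p,s["tcp_rot"],s["force"],wristref(c,p))
print(ring_fit(c,(.645,.2545),.012,.02,.04,.016))
E
```

```text
time: 5.3
position: [0.6479, 0.2553, 0.0021]
tcp_rot: [178.9, 0.2, 89.9]
force: [0.1, 0.6, 0.6]
finger_gap: 0.0851
[0.64790606 0.25529058 0.00221229] [178.90671411   0.18571931  89.90872872] [ 0.03187973 -0.49808223 -0.19668917] [0.64752155 0.25530473 0.02970691]
(array([0.64653812, 0.25632947]), np.float64(0.027902172730340704), 358)
```

View pics/w3.png

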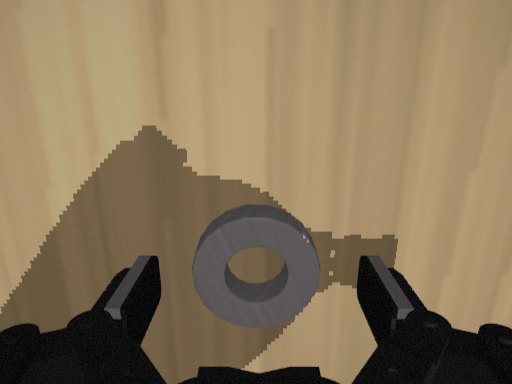

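The collar is centred between the open fingers, at (257,265). Closing.

```bash
python3 -m jog '0 0 0 0;0 0 0 0;0 0 0 0;0 0 0 0;0 0 0 0;0 0 0 0;0 0 0 0' 1 50
```

```text
time: 6.05
position: [0.649, 0.2554, 0.0048]
tcp_rot: [178.7, 0.1, 89.9]
force: [0.4, 0.4, -1.1]
finger_gap: 0.0539
```

```bash
python3 -m jog '0 0 -10 0;0 0 -20 0;0 0 -30 0;0 0 -30 0;0 0 0 0;0 0 0 0'; python3 - <<'E'
from h import *
c=camera("wrist");save(c,"w4.png");s=env.get_state();p=s["position"];print(p,s["tcp_rot"],s["force"],s["finger_gap"])
W=worldmap(c);W=W
for z in (.0,.005,.01,.015,.02,.025):
  m=(abs(W[...,2]-p[2]-z)<.0025)&(np.hypot(W[...,0]-p[0],W[...,1]-p[1])<.035);print(z,m.sum())
E
```

```text
time: 6.65
position: [0.6469, 0.2563, 0.1042]
tcp_rot: [178.7, 0.1, 89.9]
force: [0.5, -0.0, -3.4]
finger_gap: 0.0537
[0.64717665 0.25662152 0.10443188] [1.78626829e+02 6.64200197e-02 8.99212454e+01] [ 1.16656297  0.38109085 -0.95595204] 0.053288184601344296
0.0 631
0.005 860
0.01 4951
0.015 4602
0.02 423
0.025 477
```

View pics/w4.png

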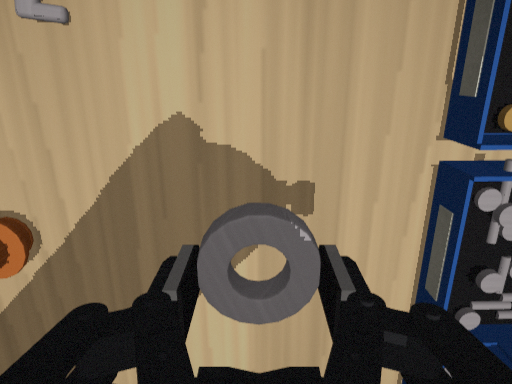

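The collar is held and level, at (260,262). Moving to view the spindle from just short of it.

```bash
python3 -m jog '-10 -6 -25 0;-25 -14 -25 0;-40 -22 -15 0;-40 -22 0 0;-40 -22 0 0;-40 -22 0 0;-40 -22 0 0;-20 -11 0 0;0 0 0 0;0 0 0 0'; python3 - <<'E'
from h import *
c=camera("wrist");save(c,"w5.png");s=env.get_state();p=s["position"];print(p,s["tcp_rot"],s["force"],s["finger_gap"])
print("ring",ring_fit(c,p[:2],p[2]+.007,p[2]+.016,.033,p[2]+.0112)[:2])
for k,a in dict(base=((.4995,.028),.008,.016,.06,.012),neck=((.4995,.028),.05,.08,.02,.066)).items():
    print(k,ring_fit(c,*a))
E
```

```text
time: 7.7
position: [0.4944, -0.0073, 0.1633]
tcp_rot: [179.2, 0.1, 89.9]
force: [-0.1, 0.3, -1.9]
finger_gap: 0.0535
[ 0.49442667 -0.00707441  0.16319107] [1.79197446e+02 1.26288424e-01 8.99755858e+01] [-1.08974062 -0.37632394 -2.49977008] 0.05335358912887447
ring (array([ 0.49429836, -0.00636332]), np.float64(0.028722989493274134))
base (array([0.49909387, 0.02784213]), np.float64(0.04425152715265347), 296)
neck (array([0.49886294, 0.02893413]), np.float64(0.009071352138747445), 82)
```

View pics/w5.png

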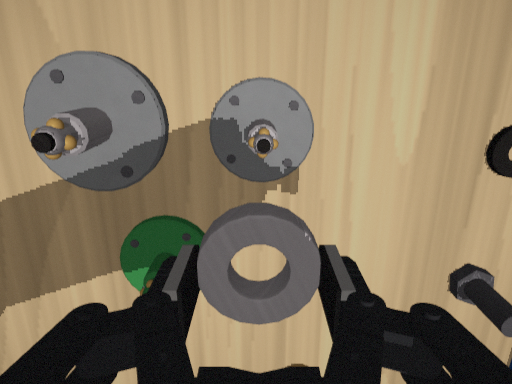

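The spindle post is in view at (263,143), with the ring centred at (260,262). Needed shift: dx +4.7, dy +34.5.

```bash
python3 -m jog '10 1.5 15 0;12 1.5 15 0;10 1.5 15 0;2 0 5 0;0 0 0 0;0 0 0 0'; python3 - <<'E'
from h import *
c=camera("wrist");save(c,"w6.png");s=env.get_state();p=s["position"];print(p,s["tcp_rot"],s["force"],s["finger_gap"])
print("ring",ring_fit(c,p[:2],p[2]+.007,p[2]+.016,.033,p[2]+.0112)[:2])
t=camera("top");save(t,"t6.png")
print("ring top",ring_fit(t,p[:2]-[.003,.003],p[2]+.005,p[2]+.018,.033,p[2]+.0112)[:2])
E
```

```text
time: 8.35
position: [0.5022, 0.034, 0.1116]
tcp_rot: [179.2, -0.1, 90.4]
force: [0.1, -0.7, -2.6]
finger_gap: 0.0533
[0.50226532 0.03382326 0.11179836] [ 1.79147161e+02 -4.99645619e-02  9.03844573e+01] [ 0.431616    0.35195081 -1.92828184] 0.05341902905819604
ring (array([0.50215849, 0.03498435]), np.float64(0.02863970402444539))Traceback (most recent call last):
  File "<stdin>", line 5, in <module>
  File "h.py", line 20, in ring_fit
    k=max(cs,key=cv2.contourArea)[:,0]
      ~~~^^^^^^^^^^^^^^^^^^^^^^^^
ValueError: max() iterable argument is empty
```

View pics/w6.png

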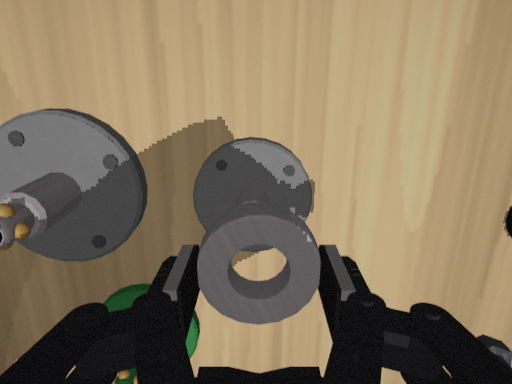

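```bash
python3 -m jog '-4 -2 0 0;-2 -1.2 0 0;0 0 0 0;0 0 0 0'; python3 - <<'E'
from h import *
c=camera("wrist");s=env.get_state();p=s["position"];print(p,s["tcp_rot"],s["force"])
print("ring",ring_fit(c,p[:2],p[2]+.007,p[2]+.016,.033,p[2]+.0112)[:2])
print("base",ring_fit(c,(.499,.028),.008,.016,.06,.012))
t=camera("scene");cv2.imwrite("pics/s6.png",cv2.resize(t["img"][120:240,220:380],None,fx=5,fy=5,interpolation=cv2.INTER_CUBIC))
E
```

```text
time: 8.85
position: [0.4994, 0.0254, 0.1132]
tcp_rot: [179.0, 0.0, 90.2]
force: [-0.2, 0.3, -1.7]
finger_gap: 0.0536
[0.49948094 0.02541151 0.11322496] [1.79006491e+02 1.92083437e-02 9.02221491e+01] [-0.02509984  0.05251961 -2.52524276]
ring (array([0.49938506, 0.02636282]), np.float64(0.028699977131611785))
base (array([0.49890527, 0.03415213]), np.float64(0.037315086820929155), 372)
```

View pics/s6.png

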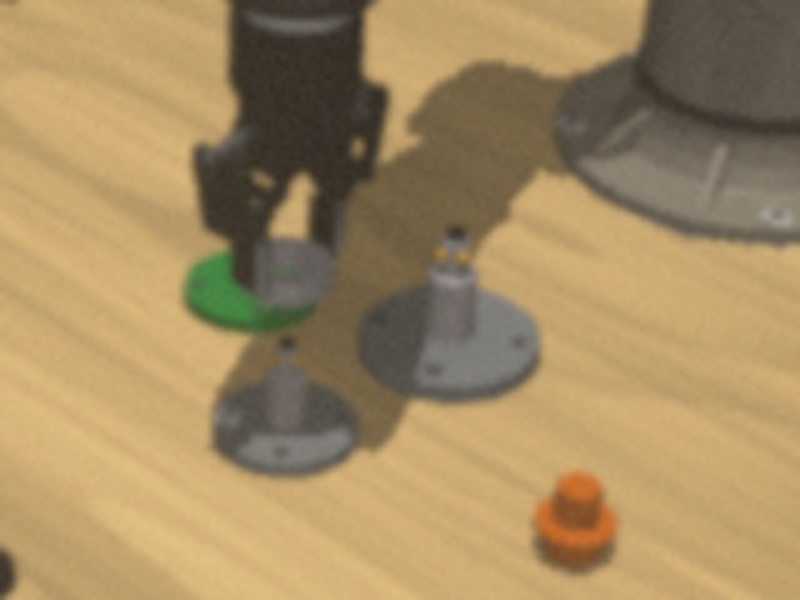

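```bash
python3 -m jog '1.5 0 15 0;0 0 15 0;0 0 8 0;0 0 4 0;0 0 0 0;0 0 0 0'; python3 - <<'E'
from h import *
c=camera("wrist");s=env.get_state();p=s["position"];print(p,s["tcp_rot"],s["force"])
cv2.imwrite("pics/w7.png",cv2.resize(c["img"][180:340,160:360],None,fx=3.5,fy=3.5,interpolation=cv2.INTER_CUBIC))
print("ring",ring_fit(c,p[:2],p[2]+.007,p[2]+.016,.033,p[2]+.0112)[:2])
E
```

```text
time: 9.55
position: [0.4994, 0.0278, 0.066]
tcp_rot: [179.2, -0.0, 90.3]
force: [1.1, -0.2, -1.1]
finger_gap: 0.0534
[0.49942438 0.02772837 0.06606982] [ 1.79146109e+02 -1.96660143e-02  9.02842683e+01] [-0.97099228 -0.21045607 -2.60644699]
ring (array([0.4993241 , 0.02871311]), np.float64(0.028702509578177934))
```

View pics/w7.png

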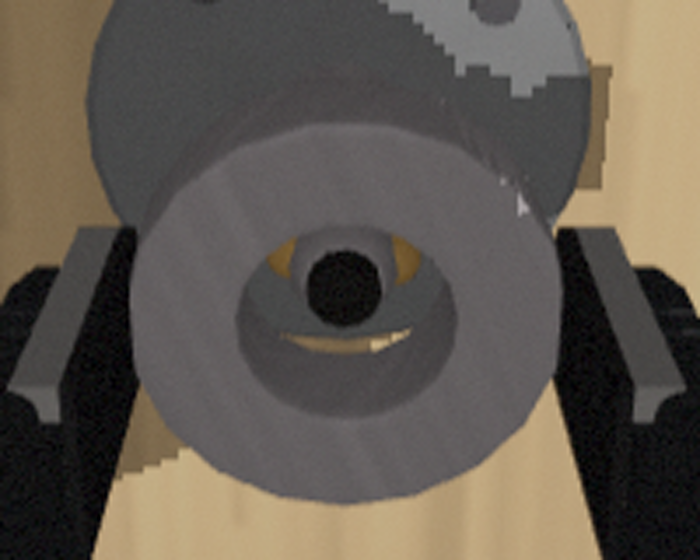

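```bash
python3 - <<'E'
from h import *
c=camera("wrist");p=env.get_state()["position"]
g=cv2.cvtColor(c["img"],cv2.COLOR_BGR2GRAY)
m=(g<25).astype(np.uint8);m[:,:230]=0;m[:,290:]=0;m[:245]=0;m[285:]=0
n,l,st,ct=cv2.connectedComponentsWithStats(m);i=1+st[1:,4].argmax();print(ct[i],st[i])
print("buffer",unproj(c,*ct[i],.070),"tcp",p,"ring",ring_fit(c,p[:2],p[2]+.007,p[2]+.016,.033,p[2]+.0112)[0])
E
```

```text
[257.69253731 261.81791045] [248 252  21  21 335]
buffer [0.4990932  0.02801949 0.07      ] tcp [0.49959058 0.02765083 0.06630163] ring [0.49946829 0.02875851]
```

The view through the bore shows the black buffer at about (258,262). The ring is off by only (+0.4,+0.7) mm. Lowering.

```bash
python3 -m jog '-0.7 -0.6 5 0;0 0 6 0;0 0 6 0;0 0 6 0;0 0 6 0;0 0 5 0;0 0 0 0'
```

```text
time: 10.35
position: [0.4999, 0.0267, 0.0298]
tcp_rot: [179.1, -0.0, 90.2]
force: [0.5, 0.2, -2.6]
finger_gap: 0.0536
```

```bash
python3 -m jog '0 0 4 0;0 0 4 0;0 0 3 0;0 0 2 0;0 0 1 0;0 0 0 0'
```

```text
time: 10.95
position: [0.5006, 0.0268, 0.0163]
tcp_rot: [179.0, 0.1, 90.3]
force: [-1.9, -0.1, -1.1]
finger_gap: 0.0535
```

```bash
python3 -m jog '0 0 0.7 0;0 0 0 0;0 0 0 0;0 0 0 0;0 0 0 0;0 0 0 0;0 0 0 0' -1; python3 -m jog '0 0 -15 0;0 0 -30 0;-10 0 -40 0;-30 0 -40 0;-10 0 0 0;0 0 0 0;0 0 0 0';python3 - <<'E'
from h import *
c=camera("wrist");p=env.get_state()["position"];print(p);save(c,"w8.png")
print("ring",ring_fit(c,(.499,.028),.022,.034,.04,.028))
W=worldmap(c);d=np.hypot(W[...,0]-.499,W[...,1]-.028);m=(d>.018)&(d<.025)
print(np.percentile(W[m][:,2],[10,50,90]))
E
```

```text
time: 11.65
position: [0.5012, 0.0268, 0.0158]
tcp_rot: [178.9, 0.1, 90.2]
force: [-0.6, -0.1, -0.4]
finger_gap: 0.0855
time: 12.35
position: [0.4984, -0.0227, 0.1501]
tcp_rot: [178.9, 0.1, 90.5]
force: [0.1, -0.6, -0.4]
finger_gap: 0.0853
[ 0.4981614  -0.0225144   0.14974191]
ring (array([0.50049508, 0.02723438]), np.float64(0.027309951665058944), 206)
[0.02818302 0.02906458 0.02995686]
```

View pics/w8.png

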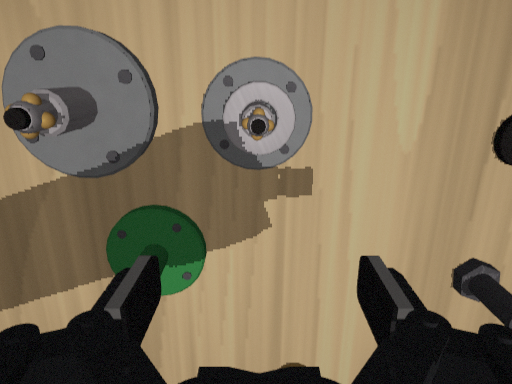

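The collar is home: its ring around the post is at (258,117), top at about 29 mm. Next, the bushing.

```bash
python3 -m jog '-20 4 0 0;-40 7 0 0;-40 7 0 0;-40 7 0 0;-40 7 0 0;-40 7 0 0;-22 4 0 0;0 0 0 0;0 0 0 0';python3 - <<'E'
from h import *
c=camera("wrist");s=env.get_state();p=s["position"];print(p,s["tcp_rot"],s["joint_pos"].round(0));save(c,"w9.png")
print("ring",ring_fit(c,(.541,-.2545),.012,.02,.04,.016))
E
```

```text
time: 13.3
position: [0.545, -0.2604, 0.1411]
tcp_rot: [179.7, -0.5, 91.5]
force: [0.1, 0.9, -0.6]
finger_gap: 0.0852
[ 0.5449642  -0.26027576  0.14109313] [179.67268789  -0.49801058  91.47969274] [ 46.  27. -34. 104.  18.  54.   6.]
ring (array([ 0.54102049, -0.25500128]), np.float64(0.020413214786622027), 141)
```

View pics/w9.png

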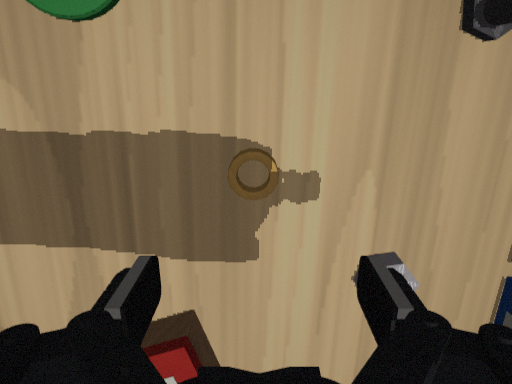

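The bushing is at (253,175), wrist estimate (0.541,-0.255). Descending.

```bash
python3 -m jog '2 -2 20 1.5;2 -2 30 0;0 0 30 0;0 0 20 0;0 0 0 0;0 0 0 0';python3 - <<'E'
from h import *
c=camera("wrist");s=env.get_state();p=s["position"];print(p,s["tcp_rot"])
print("ring",ring_fit(c,(.541,-.2545),.012,.02,.04,.016))
E
```

```text
time: 13.95
position: [0.5426, -0.245, 0.0385]
tcp_rot: [179.7, -0.7, 90.6]
force: [-0.5, -0.0, 0.1]
finger_gap: 0.0853
[ 0.54267183 -0.24503016  0.03864432] [179.67589774  -0.64750406  90.60231906]
ring (array([ 0.54098744, -0.25473578]), np.float64(0.020818235140639123), 211)
```

```bash
python3 -m jog '-7 -1 0 0;-4 -0.6 5 0;0 0 10 0;0 0 10 0;0 0 6 0;0 0 0 0;0 0 0 0';python3 - <<'E'
from h import *
c=camera("wrist");s=env.get_state();p=s["position"];print(p,s["tcp_rot"],s["force"]);save(c,"w10.png")
print("ring",ring_fit(c,(.541,-.2545),.012,.02,.04,.016))
E
```

```text
time: 14.7
position: [0.5426, -0.2576, 0.0077]
tcp_rot: [179.5, -0.5, 90.6]
force: [-0.1, 0.1, 0.4]
finger_gap: 0.0853
[ 0.5425307  -0.25753391  0.00771931] [179.48484245  -0.52691826  90.56004841] [-0.9830937   0.17334223 -0.05939298]
ring (array([ 0.5410145 , -0.25471276]), np.float64(0.02089094425933741), 260)
```

View pics/w10.png

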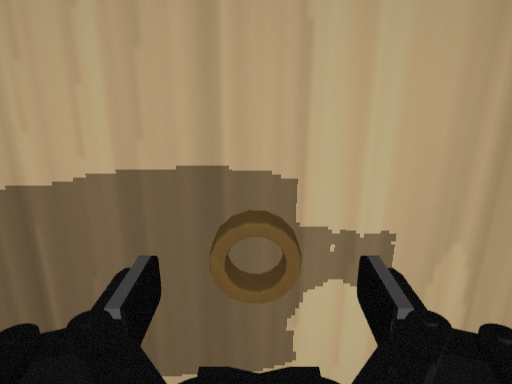

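The bushing sits between the fingers at (255,257). Trimming, then closing.

```bash
python3 -m jog '2 -1.3 4 0;0 0 1 0;0 0 0 0'; python3 -m jog '0 0 0 0;0 0 0 0;0 0 0 0;0 0 0 0;0 0 0 0;0 0 0 0;0 0 0 0;0 0 0 0' 1 50
```

```text
time: 15.05
position: [0.5415, -0.2552, 0.0028]
tcp_rot: [179.4, -0.5, 90.6]
force: [0.1, -0.5, -1.3]
finger_gap: 0.0858
time: 15.85
position: [0.5417, -0.2554, 0.0036]
tcp_rot: [179.4, -0.5, 90.6]
force: [0.7, 0.5, -0.2]
finger_gap: 0.0392
```

```bash
python3 -m jog '0 0 -10 0;0 0 -25 0;10 0 -40 0;25 -5 -45 0;40 -7 -30 0;40 -7 0 0;40 -7 0 0;40 -7 0 0;35 -7 0 0;15 -2 0 0'; python3 -m jog '0 0 0 0;0 0 0 0;0 0 0 0';python3 - <<'E'
from h import *
c=camera("wrist");save(c,"w11.png");s=env.get_state();p=s["position"];print(p,s["tcp_rot"],s["force"],s["finger_gap"])
print("ring",ring_fit(c,p[:2],p[2]+.008,p[2]+.017,.026,p[2]+.0124)[:2])
print("base",ring_fit(c,(.499,.028),.008,.016,.06,.012))
E
```

```text
time: 16.85
position: [0.4949, -0.0065, 0.1661]
tcp_rot: [179.1, -0.4, 90.3]
force: [-0.3, -0.2, -0.8]
finger_gap: 0.0397
time: 17.15
position: [0.4947, -0.0048, 0.1678]
tcp_rot: [179.0, -0.3, 90.6]
force: [0.0, -0.5, -1.2]
finger_gap: 0.0395
[ 0.49474301 -0.0050442   0.16771081] [179.04928918  -0.33007143  90.52211417] [ 0.20881585 -0.29088946 -0.83588253] 0.039380870620479194
ring (array([ 0.49462912, -0.00379073]), np.float64(0.02176368974757219))
base (array([0.49907018, 0.02787015]), np.float64(0.04423698886999955), 290)
```

View pics/w11.png

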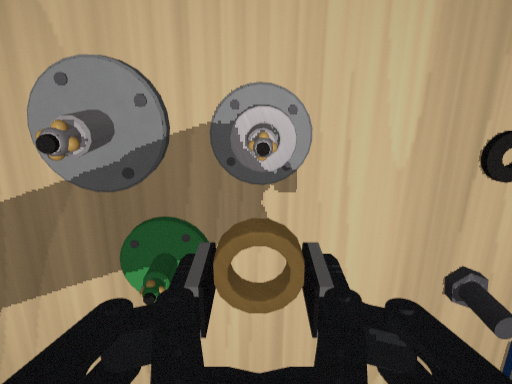

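The bushing is held level at (259,265). Needed shift: dx +4.4, dy +31.8.

```bash
python3 -m jog '8 1.2 15 0;10 1.2 20 0;8 1 15 0;4 0.5 8 0;0 0 0 0;0 0 0 0;0 0 0 0'
```

```text
time: 17.9
position: [0.5013, 0.0197, 0.1088]
tcp_rot: [179.0, -0.3, 89.9]
force: [-0.4, -0.3, -0.6]
finger_gap: 0.0394
```

```bash
python3 -m jog '4 -1 8 0;3 -1 8 0;0 0 0 0;0 0 0 0'
```

```text
time: 18.3
position: [0.5, 0.0264, 0.0925]
tcp_rot: [178.9, -0.2, 89.9]
force: [-0.8, 0.7, -0.8]
finger_gap: 0.0397
```

```bash
python3 -m jog '0.3 -0.8 8 0;0 -0.3 8 0;0 0 6 0;0 0 3 0;0 0 0 0;0 0 0 0'; python3 - <<'E'
from h import *
c=camera("wrist");s=env.get_state();p=s["position"];print(p,s["tcp_rot"],s["force"])
cv2.imwrite("pics/w12.png",cv2.resize(c["img"][180:340,160:360],None,fx=3.5,fy=3.5,interpolation=cv2.INTER_CUBIC))
g=cv2.cvtColor(c["img"],cv2.COLOR_BGR2GRAY)
m=(g<25).astype(np.uint8);m[:,:230]=0;m[:,290:]=0;m[:235]=0;m[300:]=0
n,l,st,ct=cv2.connectedComponentsWithStats(m);i=1+st[1:,4].argmax();print(ct[i],st[i])
print("buffer",unproj(c,*ct[i],.070),"ring",ring_fit(c,p[:2],p[2]+.008,p[2]+.017,.026,p[2]+.0124)[:2])
E
```

```text
time: 18.9
position: [0.4992, 0.0269, 0.0649]
tcp_rot: [179.0, -0.2, 89.9]
force: [0.8, -1.3, -1.3]
finger_gap: 0.0395
[0.4991434  0.02686684 0.06495552] [178.95341985  -0.2333131   89.87765868] [-0.44613135 -0.00530581 -0.86917871]
[258.35568513 261.57434402] [248 251  21  22 343]
buffer [0.49907219 0.02800781 0.07      ] ring (array([0.49897343, 0.02790472]), np.float64(0.021732082689771903))
```

View pics/w12.png

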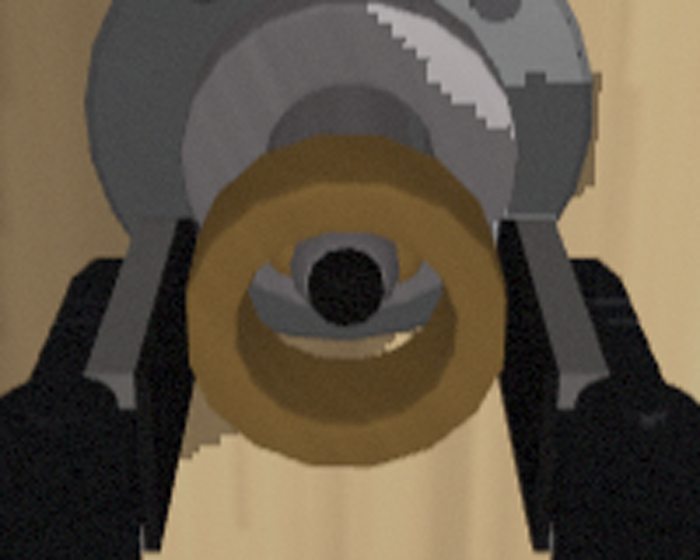

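Aligned within 0.2 mm. Home is at TCP z ≈ 0.0316, so I lower 33 mm.

```bash
python3 -m jog '0 -0.3 5 0;0 0 6 0;0 0 6 0;0 0 6 0;0 0 5 0;0 0 0 0;0 0 0 0'
```

```text
time: 19.65
position: [0.4995, 0.027, 0.0345]
tcp_rot: [178.9, -0.2, 89.9]
force: [0.3, -0.3, -1.0]
finger_gap: 0.0394
```

```bash
python3 -m jog '0 0 2 0;0 0 1.5 0;0 0 0 0;0 0 0 0'; python3 -m jog '0 0 0 0;0 0 0 0;0 0 0 0;0 0 0 0;0 0 0 0;0 0 0 0' -1;  python3 -m jog '0 0 -15 0;0 0 -30 0;-10 0 -40 0;-30 0 -30 0;-10 0 0 0;0 0 0 0;0 0 0 0';python3 - <<'E'
from h import *
c=camera("wrist");p=env.get_state()["position"];print(p);save(c,"w13.png")
print("ring",ring_fit(c,(.499,.028),.039,.047,.03,.044))
W=worldmap(c);d=np.hypot(W[...,0]-.499,W[...,1]-.028)
for a,b in((.0145,.0185),(.023,.027)):
    m=(d>a)&(d<b);print(np.percentile(W[m][:,2],[10,50,90]))
E
```

```text
time: 20.05
position: [0.4999, 0.027, 0.0318]
tcp_rot: [178.9, -0.2, 89.9]
force: [0.2, 0.4, -0.9]
finger_gap: 0.0396
time: 20.65
position: [0.5004, 0.0269, 0.032]
tcp_rot: [178.8, -0.2, 89.9]
force: [0.5, 0.4, -0.6]
finger_gap: 0.0854
time: 21.35
position: [0.4972, -0.023, 0.1557]
tcp_rot: [178.8, -0.2, 90.1]
force: [0.1, 0.1, -0.3]
finger_gap: 0.0854
[ 0.4970693  -0.02277585  0.15536681]
ring (array([0.49979942, 0.02686217]), np.float64(0.020326493869091446), 159)
[0.04344537 0.0449469  0.04584296]
[0.02759128 0.02891607 0.02989198]
```

View pics/w13.png

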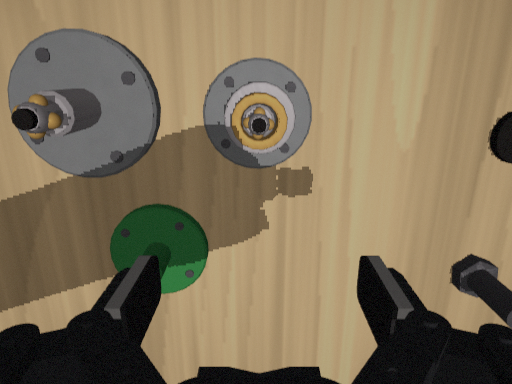

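Both rings are home: brass top at about 45 mm, steel top at about 29 mm, around (259,118). Now the cap.

```bash
python3 -m jog '15 -3 0 0;35 -7 0 0;40 -8 0 0;40 -8 0 0;30 -6 0 0;15 -3 0 0;5 -2 0 0;0 0 0 0;0 0 0 0';python3 - <<'E'
from h import *
c=camera("wrist");s=env.get_state();p=s["position"];print(p,s["tcp_rot"],s["joint_pos"].round(0));save(c,"w14.png")
for k,a in dict(flange=((.458,.2205),.018,.027,.03,.023),knob=((.458,.2205),.042,.053,.02,.047)).items(): print(k,ring_fit(c,*a))
E
```

```text
time: 22.3
position: [0.4523, 0.1696, 0.1499]
tcp_rot: [179.5, -0.4, 90.6]
force: [0.4, -0.5, -0.2]
finger_gap: 0.0855
[0.45232846 0.16929938 0.14992716] [179.54932063  -0.37553588  90.58090568] [ 13.  17. -47. 119.  16.  50. -43.]
flange (array([0.45732272, 0.2196649 ]), np.float64(0.023407236551590105), 173)
knob (array([0.45724599, 0.21981385]), np.float64(0.012790662463127251), 114)
```

View pics/w14.png

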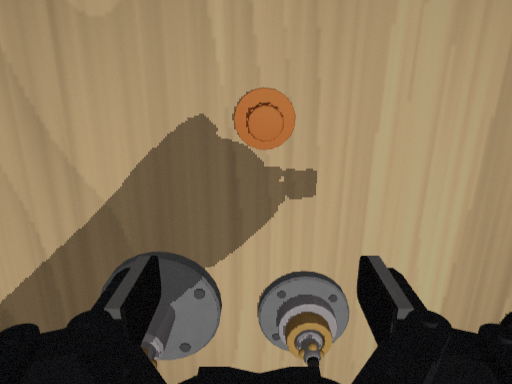

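The cap knob is at (266,122), world (0.4573,0.2198). Approaching.

```bash
python3 -m jog '15 1 15 0;20 2 20 0;10 1 20 0;4 0.5 10 0;0 0 5 0;0 0 0 0;0 0 0 0';python3 - <<'E'
from h import *
c=camera("wrist");s=env.get_state();p=s["position"];print(p,s["tcp_rot"])
for k,a in dict(flange=((.4575,.22),.018,.027,.03,.023),knob=((.4575,.22),.042,.053,.02,.047)).items(): print(k,ring_fit(c,*a))
E
```

```text
time: 23.05
position: [0.4604, 0.2128, 0.0783]
tcp_rot: [179.5, -0.2, 89.9]
force: [0.1, 0.0, 0.1]
finger_gap: 0.0852
[0.46046878 0.21268966 0.07835412] [179.47363674  -0.21328023  89.91926506]
flange (array([0.45734868, 0.21954098]), np.float64(0.020900246413809706), 318)
knob (array([0.45722643, 0.22059103]), np.float64(0.013239642020546546), 147)
```

```bash
python3 -m jog '4 -2 10 0;2 -1.2 15 0;0 0 15 0;0 0 8 0;0 0 3 0;0 0 0 0;0 0 0 0';python3 - <<'E'
from h import *
c=camera("wrist");s=env.get_state();p=s["position"];print(p,s["tcp_rot"]);save(c,"w15.png")
for k,a in dict(flange=((.4575,.22),.018,.027,.03,.023),knob=((.4575,.22),.042,.053,.02,.047)).items(): print(k,ring_fit(c,*a))
E
```

```text
time: 23.8
position: [0.4577, 0.2187, 0.0232]
tcp_rot: [179.4, -0.2, 89.9]
force: [0.1, 0.9, 0.3]
finger_gap: 0.0852
[0.45779579 0.21865095 0.023305  ] [179.43188769  -0.19796829  89.87096202]
flange (array([0.45726111, 0.22076445]), np.float64(0.020526965641177012), 358)
knob (array([0.45720824, 0.22103333]), np.float64(0.013644719210952852), 215)
```

View pics/w15.png

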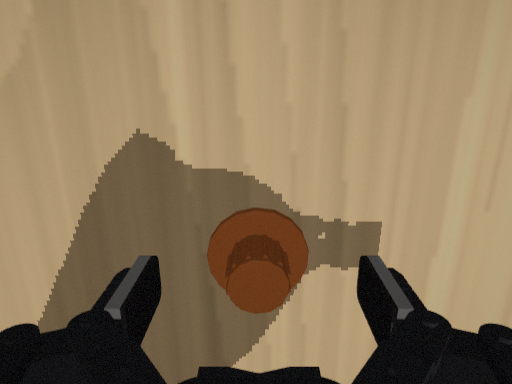

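The cap is centred between the fingers: flange (258,250), knob top (258,285). I raise 4 mm so the tips clear the flange, then close.

```bash
python3 -m jog '1 -0.3 -4 0;0 0 0 0;0 0 0 0'; python3 -m jog '0 0 0 0;0 0 0 0;0 0 0 0;0 0 0 0;0 0 0 0;0 0 0 0;0 0 0 0;0 0 0 0;0 0 0 0' 1 80
```

```text
time: 24.15
position: [0.4581, 0.2199, 0.0287]
tcp_rot: [179.3, -0.2, 89.9]
force: [0.3, 0.4, 0.7]
finger_gap: 0.0855
time: 25.05
position: [0.4585, 0.2198, 0.0295]
tcp_rot: [179.3, -0.2, 89.8]
force: [-1.0, -1.4, 2.8]
finger_gap: 0.0232
```

```bash
python3 -m jog '0 0 -15 0;0 0 -30 0;-10 2 -40 0;-25 4 -35 0;-40 7 0 0;-40 7 0 0;-40 7 0 0;-35 6 0 0;-20 3 0 0;0 0 0 0'; python3 -m jog '0 0 0 0;0 0 0 0';python3 - <<'E'
from h import *
c=camera("wrist");save(c,"w16.png");s=env.get_state();p=s["position"];print(p,s["tcp_rot"],s["force"],s["finger_gap"])
dz=.0295
print("knob",ring_fit(c,p[:2],p[2]-dz+.042,p[2]-dz+.053,.02,p[2]-dz+.047)[:2])
print("flange",ring_fit(c,p[:2],p[2]-dz+.018,p[2]-dz+.027,.03,p[2]-dz+.023)[:2])
E
```

```text
time: 26.05
position: [0.4931, 0.0043, 0.1627]
tcp_rot: [179.1, -0.3, 90.2]
force: [-0.5, 1.2, -1.1]
finger_gap: 0.0231
time: 26.25
position: [0.493, 0.005, 0.164]
tcp_rot: [179.0, -0.3, 90.2]
force: [-0.2, -0.5, -0.6]
finger_gap: 0.0233
[0.49303474 0.00535372 0.16397452] [179.03541375  -0.27304663  90.27007333] [ 1.18788402  0.40924824 -0.80256546] 0.023096905922519662
knob (array([0.492874  , 0.00692645]), np.float64(0.015045156520126356))
flange (array([0.4929022 , 0.01123352]), np.float64(0.017691673966425653))
```

View pics/w16.png

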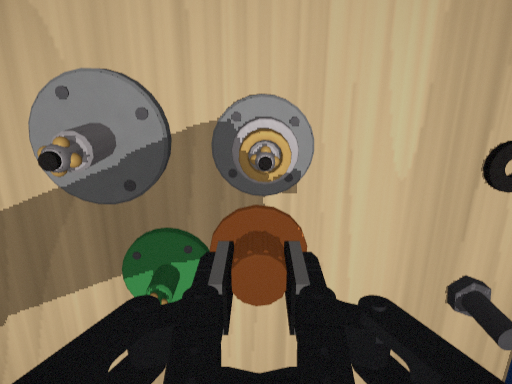

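```bash
cat >> h.py <<'E'
def capcentre(c,p,dz=.0295,tilt_roll=None):
    hsv=cv2.cvtColor(c["img"],cv2.COLOR_BGR2HSV)
    m=((hsv[...,0]<14)&(hsv[...,1]>150)&(hsv[...,2]>50)).astype(np.uint8)
    n,l,st,ct=cv2.connectedComponentsWithStats(m)
    i=l[285,258] or 1+st[1:,4].argmax()
    ys,xs=np.where(l==i)
    top,bot=ys.min(),ys.max()
    a=unproj(c,xs[ys==bot].mean(),bot+.5,p[2]-dz+.047); b=unproj(c,xs[ys==top].mean(),top-.5,p[2]-dz+.023)
    row=[ys0 for ys0 in range(top,bot) ]
    fl=[(xs[ys==r].min(),xs[ys==r].max()) for r in row]; r=int(np.argmax([q-w for w,q in fl]))
    mid=unproj(c,sum(fl[r])/2,row[r],p[2]-dz+.023)
    return top,bot,(a[0],a[1]+.013),(b[0],b[1]-.024),mid[0]
E
python3 - <<'E'
from h import *
c=camera("wrist");p=env.get_state()["position"];print(p,capcentre(c,p))
E
```

```text
[0.49301812 0.00540516 0.1638142 ] (np.int64(205), np.int64(305), (np.float64(0.49176482444692304), np.float64(0.004902157553829974)), (np.float64(0.49195997054895846), np.float64(0.005814685838076962)), np.float64(0.49296108058487265))
```

The cap is held at the same centre as the TCP. Moving over the neck.

```bash
python3 -m jog '6 1.5 15 0;8 1.5 15 0;5 1.5 12 0;2 1 8 0;0 0 0 0;0 0 0 0;0 0 0 0'
```

```text
time: 27.05
position: [0.4994, 0.0323, 0.1137]
tcp_rot: [179.0, -0.3, 90.7]
force: [-0.7, 0.1, 0.3]
finger_gap: 0.023
```

```bash
python3 -m jog '-3 -0.4 3 0.5;-1.3 -0.3 3 0;0 0 0 0;0 0 0 0'; python3 - <<'E'
from h import *
c=camera("wrist");p=env.get_state()["position"];print(p,capcentre(c,p));save(c,"w17.png")
t=camera("scene");cv2.imwrite("pics/s17.png",cv2.resize(t["img"][120:240,200:360],None,fx=5,fy=5,interpolation=cv2.INTER_CUBIC))
E
```

```text
time: 27.45
position: [0.4993, 0.0266, 0.1083]
tcp_rot: [178.9, -0.3, 90.1]
force: [-0.1, 0.1, -0.9]
finger_gap: 0.0232
[0.49929649 0.02664544 0.10826124] (np.int64(205), np.int64(305), (np.float64(0.4979680252627195), np.float64(0.02630484934257407)), (np.float64(0.49810933119330625), np.float64(0.027169189323950994)), np.float64(0.4992757057611829))
```

View pics/s17.png

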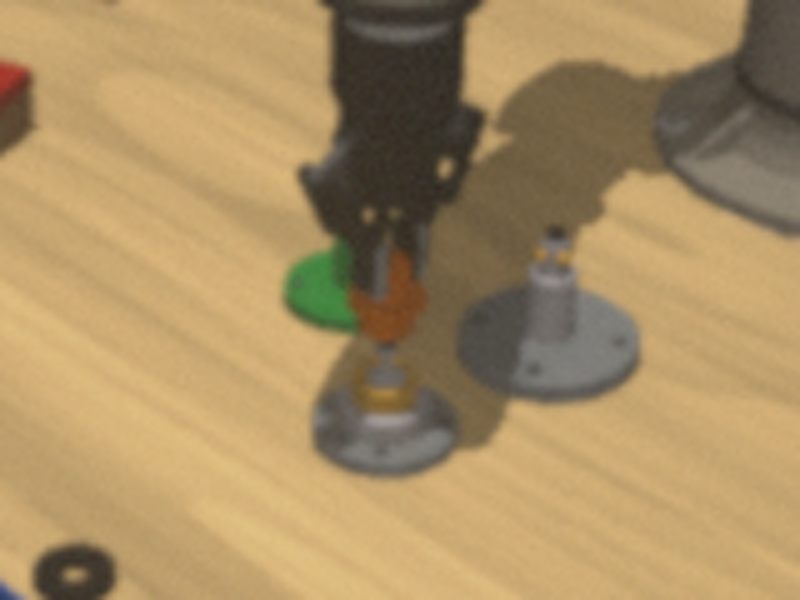

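The scene crop shows the cap at (388,320) directly above the neck at (387,360). Lowering to just above the balls and watching the force.

```bash
python3 -m jog '1.2 -0.6 3 0;0 0 4 0;0 0 4 0;0 0 3 0;0 0 0 0;0 0 0 0'
```

```text
time: 28.15
position: [0.4988, 0.0284, 0.0928]
tcp_rot: [178.9, -0.3, 90.1]
force: [-1.0, 1.0, -0.2]
finger_gap: 0.0234
```

```bash
python3 -m jog '-0.4 -0.2 2 0;0 0 1.5 0;0 0 0 0' - 100
```

```text
time: 28.45
position: [0.4992, 0.028, 0.0896]
tcp_rot: [178.8, -0.3, 90.1]
force: [-1.9, -0.2, 4.9]
finger_gap: 0.0224
```

```bash
python3 -m jog '0 0 1.5 0;0 0 1.5 0;0 0 1 0'
```

```text
time: 28.75
position: [0.4993, 0.0279, 0.0866]
tcp_rot: [178.8, -0.2, 90.1]
force: [-3.9, -0.7, 3.4]
finger_gap: 0.0226
```

```bash
python3 -m jog '0 0 2 0;0 0 2 0'
```

```text
time: 28.95
position: [0.4994, 0.0279, 0.0823]
tcp_rot: [178.8, -0.2, 90.1]
force: [-0.3, 0.0, -1.0]
finger_gap: 0.0226
```

```bash
python3 -m jog '0 0 2 0;0 0 2 0'
```

```text
time: 29.15
position: [0.4995, 0.0279, 0.0781]
tcp_rot: [178.8, -0.2, 90.1]
force: [-3.6, 0.1, 7.3]
finger_gap: 0.0226
```

```bash
python3 -m jog '0 0 2 0;0 0 2 0'
```

```text
time: 29.35
position: [0.5, 0.028, 0.0771]
tcp_rot: [178.8, -0.0, 90.1]
force: [-29.0, -4.7, 81.6]
finger_gap: 0.0225
```

The snap happened (the force dropped to about 0), then the cap hit the hard stop at the shoulder. Easing off to a moderate push.

```bash
python3 -m jog '0 -0.5 0 0;0 0 0 0'
```

```text
time: 29.55
position: [0.4998, 0.028, 0.0785]
tcp_rot: [178.7, 0.1, 90.1]
force: [-3.8, -0.3, 7.1]
finger_gap: 0.0225
```

```bash
python3 -m jog '0 0 1 0'; python3 -m jog '0 0 0.5 0'
```

```text
time: 29.65
position: [0.4998, 0.028, 0.0778]
tcp_rot: [178.7, 0.1, 90.1]
force: [-3.8, -0.6, 8.0]
finger_gap: 0.0228
time: 29.75
position: [0.4998, 0.028, 0.0777]
tcp_rot: [178.7, 0.1, 90.1]
force: [-6.8, -0.5, 19.2]
finger_gap: 0.0224
```

```bash
python3 - <<'E'
from h import *
for i in range(8):
    c=camera("wrist");s=env.get_state();print(s["time"],s["position"].round(4),s["force"].round(1),s["finger_gap"].round(4))
save(c,"w18.png");print(s["tcp_rot"],capcentre(c,s["position"]))
t=camera("scene");cv2.imwrite("pics/s18.png",cv2.resize(t["img"][120:240,200:360],None,fx=5,fy=5,interpolation=cv2.INTER_CUBIC))
W=worldmap(c);hsv=cv2.cvtColor(c["img"],cv2.COLOR_BGR2HSV);m=(hsv[...,0]<14)&(hsv[...,1]>150)
q=W[m&(np.hypot(W[...,0]-.499,W[...,1]-.028)<.025)][:,2];print(np.histogram(q,bins=np.arange(.06,.105,.0025)))
E
```

```text
Traceback (most recent call last):
AttributeError: 'float' object has no attribute 'round'
```

```bash
python3 - <<'E'
from h import *
for i in range(6):
    c=camera("wrist");s=env.get_state();print(s["time"],s["position"].round(4),s["force"].round(1),round(s["finger_gap"],4))
save(c,"w18.png");print(s["tcp_rot"],capcentre(c,s["position"]))
t=camera("scene");cv2.imwrite("pics/s18.png",cv2.resize(t["img"][120:240,200:360],None,fx=5,fy=5,interpolation=cv2.INTER_CUBIC))
W=worldmap(c);hsv=cv2.cvtColor(c["img"],cv2.COLOR_BGR2HSV);m=(hsv[...,0]<14)&(hsv[...,1]>150)
q=W[m&(np.hypot(W[...,0]-.499,W[...,1]-.028)<.025)][:,2];h=np.histogram(q,bins=np.arange(.06,.105,.002));print(list(zip(h[1].round(4),h[0])))
E
```

```text
29.85 [0.4998 0.028  0.0777] [-5.7  0.1 16. ] 0.0223
29.9 [0.4999 0.028  0.0777] [-5.9 -0.5 15.9] 0.0226
29.95 [0.4998 0.028  0.0777] [-6.3 -1.2 15.4] 0.0224
30.0 [0.4998 0.028  0.0777] [-6.2 -0.2 15.6] 0.0225
30.05 [0.4999 0.028  0.0777] [-7.2 -0.8 15.6] 0.0223
30.1 [0.4999 0.028  0.0777] [-6.8 -0.6 16.4] 0.0223
[1.78706764e+02 1.26891629e-01 9.00822663e+01] (np.int64(205), np.int64(305), (np.float64(0.49846056147428025), np.float64(0.027715325442844274)), (np.float64(0.4987963304148354), np.float64(0.028543785123322715)), np.float64(0.49984291986257673))
[(np.float64(0.06), np.int64(0)), (np.float64(0.062), np.int64(0)), (np.float64(0.064), np.int64(0)), (np.float64(0.066), np.int64(0)), (np.float64(0.068), np.int64(40)), (np.float64(0.07), np.int64(903)), (np.float64(0.072), np.int64(1325)), (np.float64(0.074), np.int64(84)), (np.float64(0.076), np.int64(69)), (np.float64(0.078), np.int64(107)), (np.float64(0.08), np.int64(95)), (np.float64(0.082), np.int64(128)), (np.float64(0.084), np.int64(98)), (np.float64(0.086), np.int64(108)), (np.float64(0.088), np.int64(103)), (np.float64(0.09), np.int64(107)), (np.float64(0.092), np.int64(164)), (np.float64(0.094), np.int64(832)), (np.float64(0.096), np.int64(1616)), (np.float64(0.098), np.int64(4)), (np.float64(0.1), np.int64(4)), (np.float64(0.102), np.int64(0))]
```

View pics/w18.png

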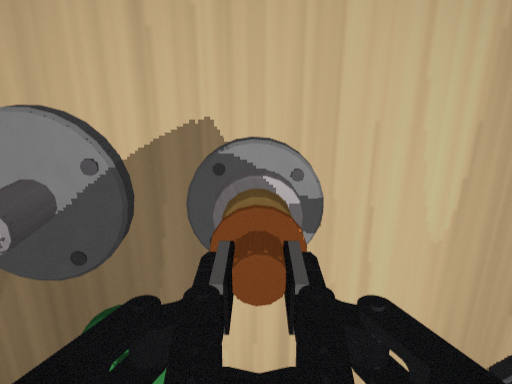

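View pics/s18.png

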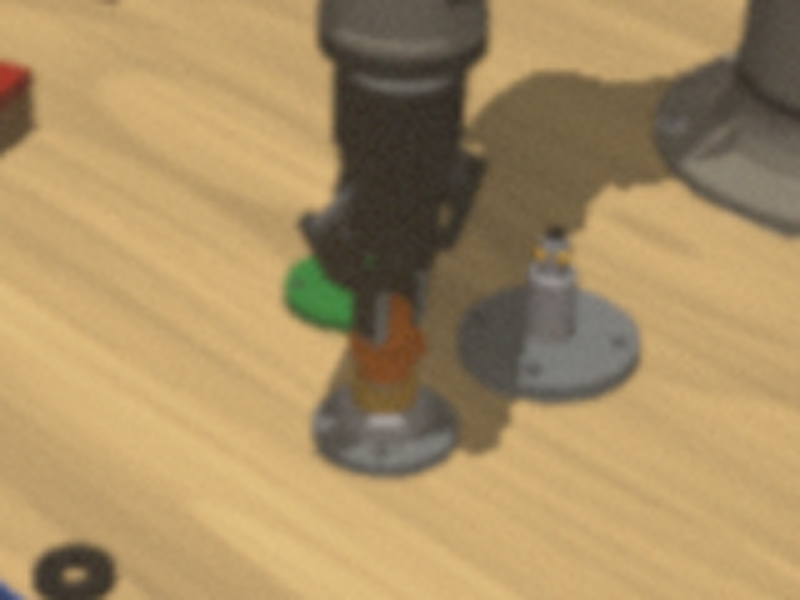

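The cap is fully down: flange top about 72 mm and knob top about 96 mm, in a camera that reads about 1 mm high. The push holds steady at 16 N. Handing in.

```bash
python3 - <<'E'
from h import *
print(env.hand_in()); s=env.get_state();print(s["time"],s["position"],s["force"],s["finger_gap"])
E
```

```text
the job is handed in; nothing more can be done
None
the job is handed in; nothing more can be done
```

The spindle is loaded and the job was handed in at about 30 s of the 70 s allowed. The arm was still gripping the cap and pressing it down. The hand-in gives no verdict, and I could not read the state after it.

- **Rings:** In the wrist camera, before the cap went on, the steel collar's top was at about 29 mm and the brass bushing's top at about 45 mm. Both should be 1 mm lower (28 and 44 mm), which fits that camera reading about 1 mm high. Both were within 2 mm of the post's axis.
- **Cap:** It snapped (the push fell to about 0 N) and went down to the shoulder. At the last check the push was a steady 16 N. The underside was at about 48 mm, and the cap was within 1 mm of the axis and tilted about 1.3°.

**Irregularities:**
- **Hard push:** My last step down overshot and the force reached about 82 N (wrist limit 120 N) before I eased off. I read the force only once per move, so a brief higher peak would not have shown.
- **Sideways force:** About 7 N along x remained at hand-in.
- **Camera disagreement:** The top and wrist cameras differed by 3 to 4 mm, so I aligned everything with the wrist camera.
- **Bystanders:** I steered clear of them and saw none disturbed, but did not measure them at the end.

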